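Put the heel die away and slide the die case shut

TASK

Put the D-shaped heel die away, standing upright on the floor of the open half of the die case, and then slide the case's door shut: push it gently along its track until its rubber seal is squeezed flat and the door stands hard against the frame, and let go. Do not force the door or drop the die in, and leave the other two dies standing where they are.

Things in the scene. Friction and masses are not known exactly. Their poses are not given: they have to be found in the camera images.
- case: Grey sheet-metal die case fixed to the bench, 220 mm (its x) by 400 mm (its y) by 100 mm high; walls 5 mm. Origin at the centre of its underside, z up. Its -y half is covered by a fixed deck, its +y half is an open well (case x -105 to 105, y 0 to 195 mm). Two track rails run along y at x = +-105 mm, tops at 100 mm.
- well (a point): Centre of the well's floor, 5 mm above the bench, at case x 0, y 90 mm; case axes. With the door open, case y of about 40 to 170 mm is uncovered. Two small steel cutter rings (54 and 44 mm across, 22 mm high) lie on its +x side (case x 35 to 100 mm); the -x side is free. Clear height under the door 85 mm.
- door: Flat steel door on the rails, 200 (x) by 185 (y) by 5 mm, case axes. Origin on its top face, 95 mm above the bench, under the handle's middle; leading edge 165 mm from it towards case +y. Slides along case y only, shuts towards +y, starts 140 to 170 mm open. Needs about 6 N to slide and stays where left; the seal adds up to 4 N over the last 5 mm, then a hard stop. Over 30 N on it is forcing.
- handle (a point): Middle of the top of the door's handle: an upright aluminium bar on the door, 100 mm long (case x), 14 mm thick (case y), 30 mm high, its top 125 mm above the bench; case axes. It starts at case y -125 to -155 mm; with the door shut it is at about case y 15 mm, give or take 6 mm with the jamb. Push its -y face.
- jamb_nominal (a point): Nominal place of the face that the door's seal has when squeezed flat: case x 0, y 180 mm, height 95 mm; case axes. The real frame bar (200 mm long in case x, z 89 to 104 mm, black rubber strip on its -y side) is set by hand and stands up to 6 mm either way along case y from here; this cannot be read off.
- seal (a joint): How far the rubber seal is squeezed by the door, m: 0 free, 0.005 squeezed flat (the door hard against the frame). The shut door keeps it squeezed by its own friction.
- die_heel: The heel die: a D-shaped hand cutting die, one side flat and one side round, 60 mm by 60 mm, dark steel, 20 mm high, with an upright round wooden post 24 mm across on it that ends 72 mm above the underside (straight up to 66 mm). Origin at the centre of its underside, on the post's axis; z up; the flat side is towards its -x. About 0.3 kg.
- die_round: A round die, the largest, 84 mm across, with the same height and post. Origin on the post's axis at the underside. To be left alone.
- die_strap: An oblong die, 80 by 38 mm, with the same height and post. Origin on the post's axis at the underside. To be left alone.
Mind the look-alikes: they are no part of the job. What is shaped like the die_heel but blue or green is not meant.

How it is judged (in metres and radians):
On the way:
1. the heel die stands upright on the floor of the well and is let go (x of die_heel in the frame of well between -0.1 and 0.1 m and y of die_heel in the frame of well between -0.09 and 0.1 m and z of die_heel in the frame of well below 0.006 m and angle between die_heel's own z axis and vertical below 0.1 rad and contact force between the fingers and die_heel below 0.1 N and linear speed of die_heel below 0.03 m/s), for 0.2 s.
At the end, for the whole second after the job is handed in: The heel die stands upright (within 0.1 rad) on the floor of the well, and the door is shut and at rest with its seal squeezed by at least 3.5 of its 5 mm (x of die_heel in the frame of well between -0.1 and 0.1 m and y of die_heel in the frame of well between -0.09 and 0.1 m and z of die_heel in the frame of well below 0.006 m and angle between die_heel's own z axis and vertical below 0.1 rad and value of joint seal above 0.0035 m and linear speed of door below 0.005 m/s); the robot touches nothing.
It fails at once if the door is forced: more than 30 N from the robot on it (contact force between any of the arm, the fingers and door above 30 N).
It fails at once if the heel die is dropped into the case (falls faster than 0.5 m/s while not held) (linear speed of die_heel above 0.5 m/s and contact force between the fingers and die_heel below 0.1 N).
It fails at once if the round die is moved by more than 30 mm or tipped (distance of die_round from where it was at the start of the episode above 0.03 m or angle between die_round's own z axis and vertical above 0.5 rad).
It fails at once if the oblong die is moved by more than 30 mm or tipped (distance of die_strap from where it was at the start of the episode above 0.03 m or angle between die_strap's own z axis and vertical above 0.5 rad).
It also fails if it takes over 61 s, if anything falls off the work surface, if the arm or the gripper's body presses on something with over 40 N, if the wrist force passes 120 N, or if a joint passes its speed limit or range.

ROBOT

A 6-joint arm with a two-finger parallel gripper is mounted at the origin on the work surface. World frame = base frame: x ahead of the robot, y to its left, z up, the work surface at z = 0. Lengths are in m, angles in degrees, forces in N, time in s.
With the tool pointing down it reaches from about 0.3 to 0.85 m from the base axis. Payload 5.4 kg.
Tool frame: the origin (TCP) lies at the centre of the arm's flange, where the gripper is bolted on; the fingertips stand 173 mm ahead of it and the grasp point (between the pads) lies bot.hold_point_z ahead of it (bot.hold_point_z is the distance from the TCP to the grasp point, in m); z points along the fingers, y is the direction in which the jaws open and shut (so a half turn about z gives the same grasp; the last joint's range is limited). The gripper opens to 85 mm and grips with 20 to 120 N. Pads are 22 mm wide; open, the fingers measure 114 mm over their backs; the gripper's body (76 mm by 85 mm) begins 54 mm behind the grasp point. The pads swing forward as they close: fully open they stand 13 mm farther back than shut.
Start: joints at [-84.632, 9.076, 91.501, -0, 79.423, -12.038], TCP at [0.172, -0.549, 0.405] pointing down, gripper open.
Joint ranges: [-166.64, 166.64], [-54.1, 131.32], [10.49, 154.53], [-73.88, 253.88], [9.74, 151.15], [-171.62, 171.62]. Speed limits (degrees/s): [147.25, 147.25, 180, 180, 180, 180].

INTERFACE

Orientations are given as a 3x3 rotation matrix whose columns are the frame's x, y, z axes.
In Python, from station import bot, get_image, finder gives the robot as it stands.
- The arm moves only by the shell command python3 -m pendant 'ROWS' [FORCE]. ROWS is JSON, one flat list of numbers, 5 for each row, row after row: the opening in per cent of the stroke, from 0 (shut) to 100 (fully open), then the shift along the world's x, y, z in mm, then the turn about the world's z in degrees. A call has exactly 10 rows; each row is the pose to reach, as a shift and turn from the pose measured when the call began; what a row does not reach only later rows make up. A row lasts 1/12 s, in which the tool goes at most 41.7 mm and 7.16 degrees, less where a joint would pass 70% of its speed; a pose out of reach is approached as far as the arm can. A call with a gripper value outside its range is refused whole. The fingers move at their own pace and stop on an object; FORCE is the grip in N (left out, the last holds). Time passes only in rows, so rows that repeat a pose let the fingers close, or fill a call up. It gives the time, the measured TCP pose, the force and the opening at its end, in the units of the state.
- bot.get_state(): the state, without advancing time (a new reading comes with each control period).
- get_image(name): name is "scene" or "top" or "wrist"; returns a dict with "pixels" (400x640x3 uint8, red, green, blue), "z_map" (400x640 float32, m along the optical axis (not along the pixel's ray), 0 where there is no reading), "K" (3x3 intrinsics, pixels), "k1" (the pictures are not rectified: a ray, as slopes to the right and down, at radius r is drawn at 1 + k1 r^2 times it, then the intrinsics apply), "origin" and "rotation" of the camera in the world. Camera axes: x right, y up, looking along -z (the intrinsics and any distortion apply to the point x, -y, -z); pixel columns grow to the right and rows downward; lengths in m; the calibration is good to about 2 mm. A picture is of the moment at which its call begins.
- bot.close_job(): hands the job in, once; it reports no verdict.
Trained networks look in a picture, given as the dict that the camera call returned (one of the last four; its "shot" number tells which), for a name from the list of things; names that differ only in an ending like _2 or _b are one class to them, and where a whole thing is asked for, a point or a joint stands for the part that bears it (a point fixed in the world has none). Each returns a list of dicts, best first, with "p" (0 to 1); they miss things now and then, are a little off and sometimes report something else, mostly with a low value. They report only what shows in the picture. A call takes as long as a camera call. They do not tell look-alikes from the thing itself.
- finder.recognise(picture, thing): "at" ([x, y, z] in m, in world coordinates, good to about 4 mm: the middle of the surface that is visible of it).
- finder.spot_point(picture, thing): "at" ([x, y, z] in m, in world coordinates, good to about 4 mm: a listed point, or the origin of a listed thing).
The state is a dict: "t": time; "joints": joint angles; "joint_velocities": joint speeds; "effort": joint torques, N m; "ee_pos": TCP position; "eef_rot": TCP orientation; "force": force on the tool from outside, world axes, zero at the start; "torque": the same for the moment, N m; "opening": finger opening in m.
Only numpy, scipy, OpenCV 4.12 (cv2) and the standard library are available. Lean on these libraries where they do the work, as an engineer would, in place of code of your own. Each camera call takes 0.05 s, during which the arm holds its last target.

## Working session

There is one attempt and no reset: what is moved stays moved. The work goes in short steps, Python scripts to look and compute and a shell command to move; the robot and the scene stay as the last step left them, time stands still between calls to the robot, and variables do not carry over. Pictures are saved under pics/ and viewed, and the job is handed in when it is done.

```bash
ls; mkdir -p pics; python3 - <<'E'
from station import bot,get_image,finder
import cv2
s=bot.get_state();print(s['t'],s['ee_pos'],s['eef_rot'],s['opening'],s['force'],bot.hold_point_z)
for n in ['scene','top']:
    p=get_image(n);cv2.imwrite(f'pics/{n}0.png',p['pixels'][:,:,::-1])
    print(n,p['origin'],p['rotation'],p['K'],p['k1'])
    for t in ['die_heel','die_round','die_strap','handle','well','jamb_nominal','case','door']:
        try:print(t,[(d['p'],d['at']) for d in finder.spot_point(p,t)][:4])
        except Exception as e:print(t,e)
E
```

```text
pics
0.0 [ 0.17197451 -0.54838934  0.40368491] [[ 9.54198991e-01  2.99172600e-01 -2.00210038e-04]
 [ 2.99172427e-01 -9.54197163e-01  1.90591120e-03]
 [ 3.79156560e-04 -1.87851587e-03 -9.99998164e-01]] 0.0852568197011557 [0.21337448 0.52432574 0.08192562] 0.1547
scene [0.88765325 0.7941864  1.06529257] [[-0.89027071 -0.33106375  0.31275368]
 [ 0.45540194 -0.65497163  0.60301015]
 [ 0.00520998  0.6792709   0.73386913]] [[480.3879795    0.         325.18093642]
 [  0.         480.3879795  196.93477827]
 [  0.           0.           1.        ]] -0.10386779355832661
die_heel [(0.95, [0.5743, -0.2523, 0.0025]), (0.92, [0.6354, -0.1436, 0.0012]), (0.87, [0.328, -0.1499, -0.0027]), (0.61, [0.5327, -0.1347, -0.0008])]
die_round [(0.71, [0.4996, -0.3692, -0.001]), (0.71, [0.6169, 0.2515, 0.0011])]
die_strap [(0.93, [0.4348, -0.2386, 0.001]), (0.21, [0.5738, -0.2547, 0.0015])]
handle [(0.6, [0.5686, 0.0439, 0.127])]
well [(0.77, [0.6153, 0.2532, 0.0035])]
jamb_nominal [(0.56, [0.6468, 0.3429, 0.0985])]
case [(0.69, [0.6053, 0.166, 0.0015])]
door [(0.93, [0.5703, 0.0383, 0.0928])]
top [ 0.42740688 -0.00942592  0.99346498] [[-0.01939878  0.99876772 -0.0456807 ]
 [-0.99980957 -0.01947544 -0.00123375]
 [-0.00212188  0.04564806  0.99895533]] [[396.71053292   0.         310.17833017]
 [  0.         396.71053292 196.36809188]
 [  0.           0.           1.        ]] 0.03230236636804056
die_heel [(0.85, [0.5681, -0.2553, -0.0048]), (0.82, [0.5313, -0.1411, -0.004]), (0.64, [0.6349, -0.1408, 0.0008]), (0.59, [0.3295, -0.1484, -0.0014])]
die_round [(0.56, [0.4987, -0.3668, 0.0011])]
die_strap [(0.79, [0.4384, -0.2366, 0.002])]
handle [(0.85, [0.569, 0.0449, 0.1191])]
well []
jamb_nominal [(0.79, [0.6461, 0.3443, 0.0917])]
case [(0.8, [0.6053, 0.1687, 0.0034])]
door [(0.74, [0.5724, 0.0445, 0.0946]), (0.5, [0.4372, -0.2374, 0.0022])]
```

View pics/scene0.png

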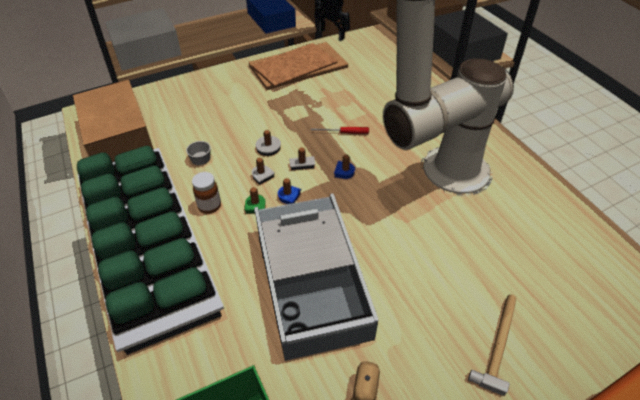

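View pics/top0.png

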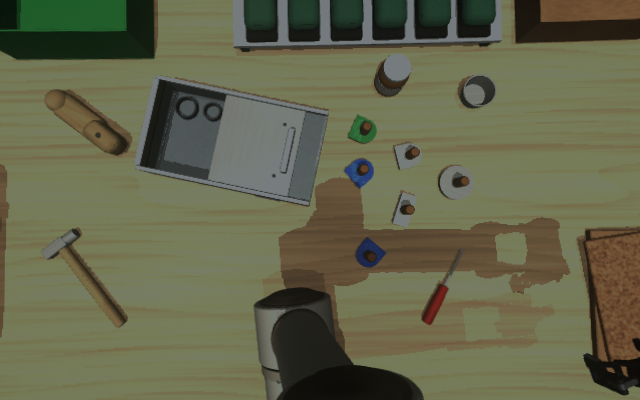

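The top view shows the grey heel die at px (408,154), with the strap at (405,208), the round die at (458,182), blue and green look-alikes at (360,170), (370,253) and (363,128), and the case with its well on the left. Next I'll measure precisely using depth.

```bash
cat > h.py <<'E'
import numpy as np
from station import bot,get_image,finder
import cv2
def cloud(p):
    K=p['K'];k=p['k1'];z=p['z_map'];h,w=z.shape
    u,v=np.meshgrid(np.arange(w),np.arange(h))
    D=np.array([k,0,0,0,0.])
    q=cv2.undistortPoints(np.stack([u,v],-1).reshape(-1,1,2).astype(float),K,D).reshape(h,w,2)
    c=np.stack([q[...,0]*z,-q[...,1]*z,-z],-1)
    P=c@np.array(p['rotation']).T+np.array(p['origin'])
    P[z==0]=np.nan
    return P
E
python3 - <<'E'
from h import *
for n in ['top','scene']:
    p=get_image(n);P=cloud(p);px=p['pixels'].astype(int)
    print(n)
    for nm,c in [('heel',(.571,-.253)),('strap',(.436,-.237)),('round',(.499,-.368)),('green',(.635,-.142)),('blue',(.532,-.138))]:
        d=np.hypot(P[...,0]-c[0],P[...,1]-c[1])
        m=(d<.035)&(P[...,2]>.064)&(P[...,2]<.085)
        b=(d<.05)&(P[...,2]>.012)&(P[...,2]<.03)
        def box(m):
            (cx,cy),(a,bb),an=cv2.minAreaRect((P[m][:,:2]*1000).astype(np.float32));return np.round([cx,cy,a,bb,an],1)
        if m.sum()>2 and b.sum()>5: print(nm,m.sum(),np.median(P[m],0).round(4),box(m),'base',b.sum(),box(b),np.median(P[b][:,2]).round(4))
    m=(abs(P[...,0]-.57)<.08)&(abs(P[...,1]-.044)<.06)&(P[...,2]>.117)&(P[...,2]<.135)
    print('handle',m.sum(),P[m].mean(0).round(4),box(m))
    m=(abs(P[...,0]-.605)<.2)&(abs(P[...,1]-.167)<.25)&(P[...,2]>.092)&(P[...,2]<.112)
    r=box(m);print('rim',m.sum(),r,np.median(P[m][:,2]))
E
```

```text
top
heel 78 [ 0.5682 -0.253   0.0706] [ 567.9 -254.6   21.8   20.7   87.7] base 440 [ 569.2 -253.2   60.1   62.3   12.4] 0.0196
strap 79 [ 0.4357 -0.2368  0.0706] [ 434.7 -238.2   23.    21.    89. ] base 410 [ 435.4 -238.4   38.4   79.4   70.6] 0.0195
round 81 [ 0.4984 -0.3644  0.0702] [ 499.8 -365.9   22.2   21.3   89.2] base 814 [ 4.991e+02 -3.676e+02  8.160e+01  8.520e+01  4.000e-01] 0.0195
green 80 [ 0.6314 -0.1444  0.0704] [ 632.  -143.9   21.2   22.    87.4] base 432 [ 632.5 -143.5   61.1   60.9   65.2] 0.0196
blue 77 [ 0.5315 -0.135   0.0707] [ 532.6 -134.6   20.8   21.3   89.3] base 452 [ 531.7 -134.7   59.7   61.8   39.1] 0.0196
handle 288 [0.5704 0.0406 0.1242] [571.   40.7  14.1  99.1  77. ]
rim 9173 [601.8 168.7 406.1 221.9  77. ] 0.09551549388002467
scene
heel 34 [ 0.5715 -0.2491  0.0683] [ 571.8 -250.9   16.7   22.4   22.5] base 212 [ 570.4 -250.7   61.    63.2    7.2] 0.0199
strap 31 [ 0.4372 -0.2322  0.0694] [ 437.4 -235.8   15.9   23.5   50.9] base 215 [ 436.5 -235.2   46.7   79.9   65.3] 0.0199
round 31 [ 0.5042 -0.3629  0.0701] [ 502.1 -364.7   20.    22.4   37.3] base 306 [ 502.1 -363.6   87.7   80.2   67.5] 0.0183
green 43 [ 0.635  -0.1417  0.0703] [ 635.9 -142.4   19.6   21.6    7.8] base 236 [ 636.8 -140.8   60.    62.2   68.9] 0.0201
blue 43 [ 0.5353 -0.1314  0.07  ] [ 533.6 -133.9   22.3   20.6   56.9] base 242 [ 533.5 -135.1   66.    65.    40.3] 0.0203
handle 206 [0.5727 0.0436 0.1234] [572.3  42.5  18.4  99.3  75.8]
rim 6390 [602.  168.9 407.3 221.1  76.9] 0.09612886207149246
```

```bash
python3 -m pendant '[100,20,15,-4,-2, 100,52,39,-10,-5, 100,84,63,-18,-9, 100,116,87,-28,-13, 100,148,111,-38,-17, 100,180,135,-48,-21, 100,212,159,-58,-25, 100,244,183,-68,-28, 100,276,207,-78,-30, 100,300,225,-84,-30]' 40
```

```text
t: 1.83
ee_pos: [0.4738, -0.3212, 0.3196]
eef_rot: [[0.976, -0.218, -0.0], [-0.218, -0.976, 0.001], [-0.001, -0.001, -1.0]]
force: [0.6, 0.4, 0.2]
opening: 0.0857
```

```bash
python3 -m pendant '[100,30,22,-5,0, 100,62,45,-12,0, 100,90,65,-18,0, 100,95,69,-22,0, 100,95,69,-40,0, 100,95,69,-65,0, 100,95,69,-90,0, 100,95,69,-108,0, 100,95,69,-113,0, 100,95,69,-113,0]' 40
```

```text
t: 2.67
ee_pos: [0.5679, -0.252, 0.2048]
eef_rot: [[0.976, -0.218, -0.004], [-0.218, -0.976, 0.003], [-0.004, -0.003, -1.0]]
force: [0.0, -0.1, 0.5]
opening: 0.0853
```

```bash
python3 - <<'E'
from h import *
p=get_image('wrist');cv2.imwrite('pics/w1.png',p['pixels'][:,:,::-1])
p=get_image('scene');cv2.imwrite('pics/s1.png',p['pixels'][60:260,180:420,::-1].repeat(3,0).repeat(3,1))
print(bot.get_state()['ee_pos'])
E
```

```text
[ 0.56911765 -0.25276142  0.20783299]
```

View pics/s1.png

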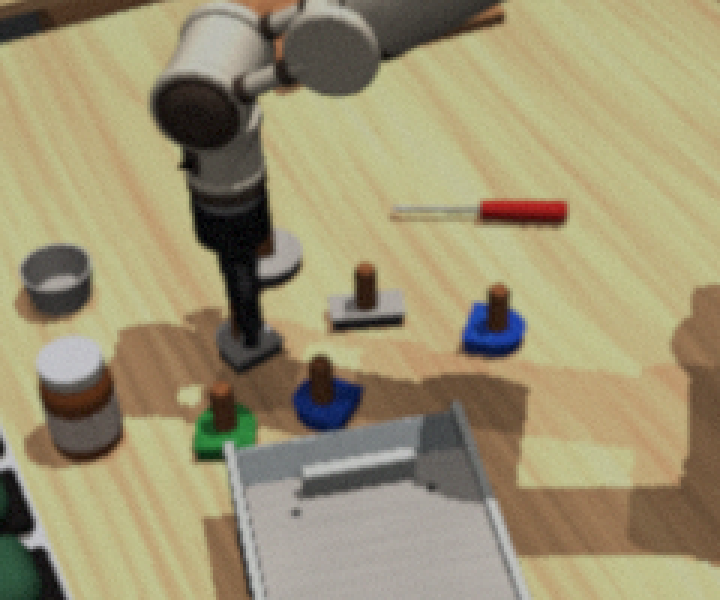

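View pics/w1.png

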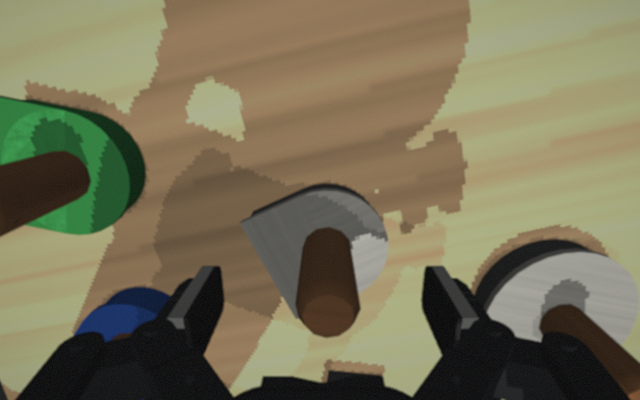

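The wrist view shows the grey D-die's post at about (328,285), centred between the pads at (200,300) and (445,300). I'll close the gripper.

```bash
python3 -m pendant '[80,0,0,0,0, 60,0,0,0,0, 40,0,0,0,0, 20,0,0,0,0, 10,0,0,0,0, 10,0,0,0,0, 10,0,0,0,0, 10,0,0,0,0, 10,0,0,0,0, 10,0,0,0,0]' 50
```

```text
t: 3.6
ee_pos: [0.5693, -0.253, 0.2083]
eef_rot: [[0.976, -0.218, 0.002], [-0.218, -0.976, -0.0], [0.002, -0.0, -1.0]]
force: [-0.1, -0.9, 4.8]
opening: 0.0228
```

```bash
python3 -m pendant '[10,0,0,8,0, 10,0,0,28,0, 10,0,0,54,0, 10,0,0,82,0, 10,0,0,110,0, 10,0,0,135,0, 10,0,8,150,0, 10,0,25,158,0, 10,0,50,160,0, 10,0,75,160,0]' 50
```

```text
t: 4.43
ee_pos: [0.5689, -0.1764, 0.3679]
eef_rot: [[0.976, -0.219, 0.001], [-0.219, -0.976, 0.001], [0.001, -0.001, -1.0]]
force: [0.1, 0.8, -3.7]
opening: 0.0226
```

```bash
python3 -m pendant '[10,0,25,0,0, 10,0,55,0,0, 10,1,87,0,0, 10,2,120,0,0, 10,3,153,0,0, 10,4,186,0,0, 10,5,219,0,0, 10,6,252,0,0, 10,7,285,0,0, 10,8,310,0,0]' 50
```

```text
t: 5.27
ee_pos: [0.5752, 0.1371, 0.366]
eef_rot: [[0.976, -0.217, -0.003], [-0.217, -0.976, 0.002], [-0.004, -0.001, -1.0]]
force: [-0.1, 0.0, -3.8]
opening: 0.0227
```

```bash
python3 - <<'E'
from h import *
s=bot.get_state();print(s['ee_pos'],s['opening'],s['force'],s['t'])
p=get_image('scene');cv2.imwrite('pics/s2.png',p['pixels'][:,:,::-1])
E
```

```text
[0.57519598 0.13709968 0.3660033 ] 0.022708817516961546 [-0.05854289  0.00545897 -3.79742865] 5.2667
```

View pics/s2.png

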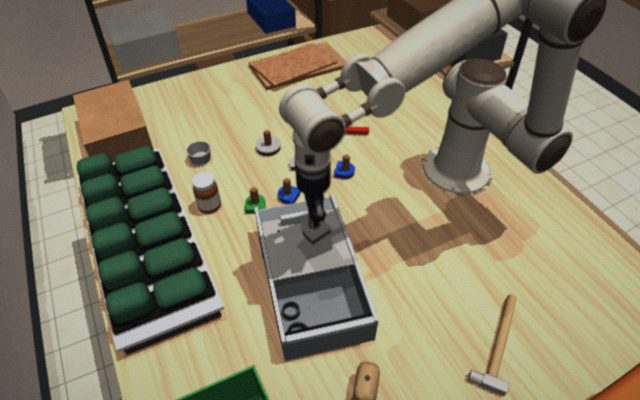

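The die hangs upright in the gripper at px (315,230), above the deck. Next I'll move it over the well.

```bash
python3 -m pendant '[10,1,28,0,0, 10,3,60,0,0, 10,4,92,0,0, 10,6,122,0,0, 10,7,140,0,0, 10,7,144,0,0, 10,7,144,-8,0, 10,7,144,-20,0, 10,7,144,-28,0, 10,7,144,-30,0]' 50
```

```text
t: 6.15
ee_pos: [0.5811, 0.283, 0.3323]
eef_rot: [[0.976, -0.216, -0.009], [-0.216, -0.976, 0.004], [-0.01, -0.002, -1.0]]
force: [1.0, -0.6, -3.5]
opening: 0.0224
```

```bash
python3 - <<'E'
from h import *
s=bot.get_state();print(s['ee_pos'],s['opening'],s['force'],s['t'])
p=get_image('scene');cv2.imwrite('pics/s3.png',p['pixels'][170:370,220:460,::-1].repeat(3,0).repeat(3,1))
E
```

```text
[0.58105173 0.2830485  0.33225953] 0.02244937009618907 [ 0.963352   -0.58406904 -3.52396031] 6.15
```

View pics/s3.png

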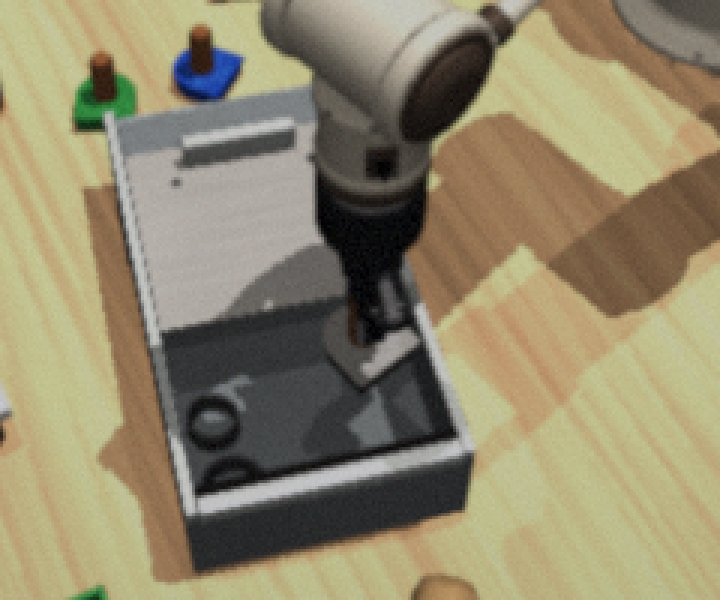

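The die hangs over the free -x side of the well, clear of the rings at (213,420) and (230,475). I'll lower it now.

```bash
python3 -m pendant '[10,1,-2,-6,0, 10,1,-2,-18,0, 10,1,-2,-32,0, 10,1,-2,-46,0, 10,1,-2,-60,0, 10,1,-2,-72,0, 10,1,-2,-82,0, 10,1,-2,-88,0, 10,1,-2,-92,0, 10,1,-2,-92,0]' 50
```

```text
t: 7.03
ee_pos: [0.5821, 0.2811, 0.24]
eef_rot: [[0.976, -0.216, -0.009], [-0.216, -0.976, 0.004], [-0.01, -0.001, -1.0]]
force: [-0.8, -0.0, -3.7]
opening: 0.0225
```

```bash
python3 -m pendant '[10,0,0,-3,0, 10,0,0,-7,0, 10,0,0,-12,0, 10,0,0,-16,0, 10,0,0,-19,0, 10,0,0,-21,0, 10,0,0,-23,0, 10,0,0,-24,0, 10,0,0,-25,0, 10,0,0,-25,0]' 50
```

```text
t: 7.87
ee_pos: [0.5821, 0.2811, 0.2149]
eef_rot: [[0.976, -0.216, -0.009], [-0.216, -0.976, 0.004], [-0.01, -0.001, -1.0]]
force: [0.4, -0.3, -3.6]
opening: 0.0224
```

```bash
python3 -m pendant '[10,0,0,-0.5,0, 10,0,0,-1,0, 10,0,0,-1.5,0, 10,0,0,-2,0, 10,0,0,-2,0, 10,0,0,-2,0, 10,0,0,-2,0, 10,0,0,-2,0, 10,0,0,-2,0, 10,0,0,-2,0]' 50
```

```text
t: 8.7
ee_pos: [0.5822, 0.2812, 0.2135]
eef_rot: [[0.976, -0.216, -0.009], [-0.216, -0.976, 0.004], [-0.01, -0.001, -1.0]]
force: [-4.7, -0.8, 5.5]
opening: 0.0227
```

The wrist force jumped from -3.6 to +5.5 N in z at the expected height, so the die is on the floor. I'll release it partway.

```bash
python3 -m pendant '[28,0,0,0,0, 32,0,0,0,0, 38,0,0,0,0, 45,0,0,0,0, 55,0,0,0,0, 60,0,0,0,0, 60,0,0,0,0, 60,0,0,0,0, 60,0,0,0,0, 60,0,0,0,0]' 50
```

```text
t: 9.53
ee_pos: [0.5821, 0.2812, 0.2135]
eef_rot: [[0.976, -0.216, -0.009], [-0.216, -0.976, 0.004], [-0.01, -0.001, -1.0]]
force: [0.1, 0.2, 0.2]
opening: 0.051
```

```bash
python3 -m pendant '[60,0,0,4,0, 60,0,0,14,0, 60,0,0,30,0, 60,0,0,50,0, 60,0,0,75,0, 60,0,0,100,0, 60,0,0,125,0, 60,-5,-20,140,0, 60,-12,-50,145,0, 60,-20,-85,145,0]' 50
```

```text
t: 10.37
ee_pos: [0.5624, 0.1964, 0.3623]
eef_rot: [[0.977, -0.214, -0.003], [-0.214, -0.977, 0.005], [-0.004, -0.004, -1.0]]
force: [0.2, -0.5, 0.1]
opening: 0.0512
```

```bash
python3 - <<'E'
from h import *
s=bot.get_state();print(s['ee_pos'],s['opening'],s['force'],s['t'])
p=get_image('scene');cv2.imwrite('pics/s4.png',p['pixels'][170:370,220:460,::-1].repeat(3,0).repeat(3,1))
P=cloud(p)
m=(abs(P[...,0]-.57)<.08)&(abs(P[...,1]-.044)<.06)&(P[...,2]>.117)&(P[...,2]<.135)
print('handle',m.sum(),P[m].mean(0))
m=(np.hypot(P[...,0]-.582,P[...,1]-.281)<.04)&(P[...,2]>.07)&(P[...,2]<.1)
print('post',m.sum(),np.nanmedian(P[m],0))
p=get_image('wrist');cv2.imwrite('pics/w4.png',p['pixels'][:,:,::-1])
E
```

```text
[0.5624316  0.19642132 0.36233302] 0.05120962332103938 [ 0.24559803 -0.46145224  0.12302249] 10.3667
handle 209 [0.57375412 0.04334871 0.12334641]
post 64 [0.58347465 0.28357396 0.07545472]
```

View pics/s4.png

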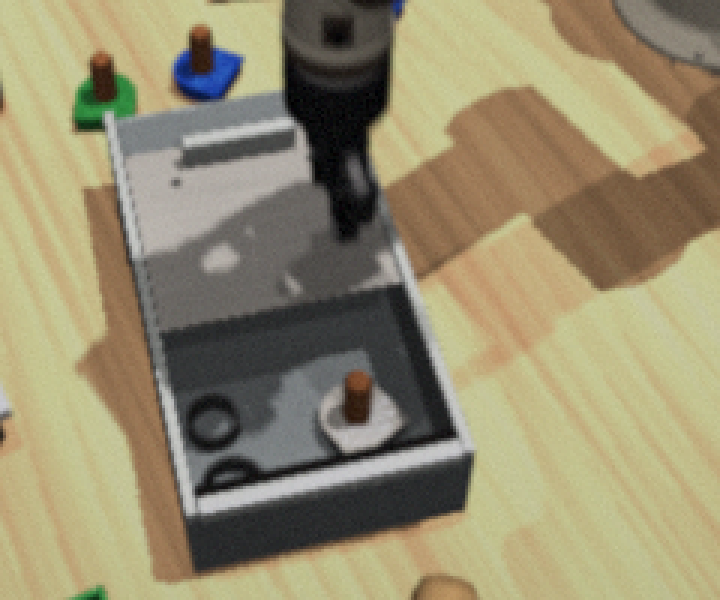

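The heel die stands upright in the well with its post top at 75.5 mm, against 77 mm expected. Now I'll move behind the handle with the fingers shut.

```bash
python3 -m pendant '[40,0,-25,0,0, 20,0,-58,0,0, 0,-1,-91,0,0, 0,-1,-124,0,0, 0,-1,-157,0,0, 0,-1,-185,0,0, 0,-1,-198,0,0, 0,-1,-200,-5,0, 0,-1,-200,-15,0, 0,-1,-200,-25,0]' 50
```

```text
t: 11.3
ee_pos: [0.5608, -0.006, 0.3343]
eef_rot: [[0.976, -0.219, -0.008], [-0.219, -0.976, 0.003], [-0.008, -0.001, -1.0]]
force: [0.4, 1.1, -0.6]
opening: 0.0001
```

```bash
python3 -m pendant '[0,0,0,-6,0, 0,0,0,-18,0, 0,0,0,-30,0, 0,0,0,-42,0, 0,0,0,-50,0, 0,0,0,-55,0, 0,0,0,-57,0, 0,0,0,-58,0, 0,0,0,-58,0, 0,0,0,-58,0]' 50
```

```text
t: 12.13
ee_pos: [0.5611, -0.0061, 0.277]
eef_rot: [[0.976, -0.219, -0.006], [-0.219, -0.976, 0.002], [-0.007, -0.001, -1.0]]
force: [0.7, 0.1, 1.0]
opening: -0.0002
```

```bash
python3 - <<'E'
from h import *
s=bot.get_state();print(s['ee_pos'],s['opening'],s['force'],s['t'])
p=get_image('scene');cv2.imwrite('pics/s5.png',p['pixels'][130:330,220:460,::-1].repeat(3,0).repeat(3,1))
E
```

```text
[ 0.56106214 -0.00609858  0.27695428] -0.00018006738530582905 [0.6792068  0.12431293 0.98110863] 12.1333
```

View pics/s5.png

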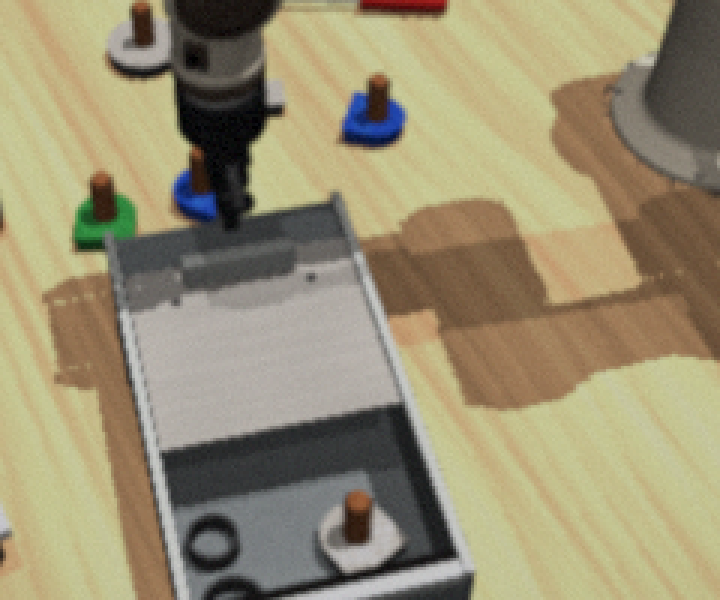

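The fingers stand just behind the handle (tips at px (232,225), handle at (240,258)), with about 25 mm of gap. I'll approach gently.

```bash
python3 -m pendant '[0,0.5,2,0,0, 0,1.3,6,0,0, 0,2.3,10,0,0, 0,3.2,14,0,0, 0,4,17.5,0,0, 0,4.4,19,0,0, 0,4.6,20,0,0, 0,4.8,21,0,0, 0,5,22,0,0, 0,5.3,23,0,0]' 50
```

```text
t: 13.02
ee_pos: [0.5664, 0.0169, 0.277]
eef_rot: [[0.976, -0.219, -0.006], [-0.219, -0.976, 0.002], [-0.007, -0.001, -1.0]]
force: [-1.2, -0.6, 0.1]
opening: -0.0004
```

```bash
python3 -m pendant '[0,0.2,1,0,0, 0,0.5,2,0,0, 0,0.7,3,0,0, 0,0.9,4,0,0, 0,1.2,5,0,0, 0,1.4,6,0,0, 0,1.6,7,0,0, 0,1.8,8,0,0, 0,2.1,9,0,0, 0,2.3,10,0,0]' 50
```

```text
t: 13.85
ee_pos: [0.5685, 0.026, 0.277]
eef_rot: [[0.976, -0.219, -0.007], [-0.219, -0.976, -0.0], [-0.007, 0.002, -1.0]]
force: [-1.6, -5.8, 0.7]
opening: 0.0003
```

Contact at about 6 N. I'll push along the case's y axis at a modest speed.

```bash
python3 -m pendant '[0,0.4,1.5,0,0, 0,0.8,3.5,0,0, 0,1.4,6,0,0, 0,2,8.8,0,0, 0,2.7,11.7,0,0, 0,3.4,14.6,0,0, 0,4.1,17.5,0,0, 0,4.7,20.4,0,0, 0,5.4,23.4,0,0, 0,6.1,26.3,0,0]' 50
```

```text
t: 14.68
ee_pos: [0.5745, 0.0515, 0.277]
eef_rot: [[0.976, -0.219, -0.009], [-0.219, -0.976, -0.003], [-0.008, 0.005, -1.0]]
force: [-2.8, -6.0, 2.4]
opening: -0.0001
```

```bash
python3 -m pendant '[0,0.7,2.9,0,0, 0,1.4,5.8,0,0, 0,2,8.8,0,0, 0,2.7,11.7,0,0, 0,3.4,14.6,0,0, 0,4.1,17.5,0,0, 0,4.7,20.4,0,0, 0,5.4,23.4,0,0, 0,6.1,26.3,0,0, 0,6.7,29.2,0,0]' 50
```

```text
t: 15.52
ee_pos: [0.5811, 0.0798, 0.2771]
eef_rot: [[0.976, -0.219, -0.01], [-0.219, -0.976, -0.005], [-0.008, 0.007, -1.0]]
force: [-1.7, -5.0, 0.9]
opening: -0.0001
```

```bash
python3 -m pendant '[0,0.7,2.9,0,0, 0,1.4,5.8,0,0, 0,2,8.8,0,0, 0,2.7,11.7,0,0, 0,3.4,14.6,0,0, 0,4.1,17.5,0,0, 0,4.7,20.4,0,0, 0,5.4,23.4,0,0, 0,6.1,26.3,0,0, 0,6.7,29.2,0,0]' 50
```

```text
t: 16.35
ee_pos: [0.5878, 0.1082, 0.2771]
eef_rot: [[0.976, -0.219, -0.011], [-0.219, -0.976, -0.008], [-0.009, 0.01, -1.0]]
force: [-2.3, -5.5, 2.5]
opening: 0.0002
```

```bash
python3 -m pendant '[0,0.7,2.9,0,0, 0,1.4,5.8,0,0, 0,2,8.8,0,0, 0,2.7,11.7,0,0, 0,3.4,14.6,0,0, 0,4.1,17.5,0,0, 0,4.7,20,0,0, 0,5.1,22,0,0, 0,5.5,24,0,0, 0,5.8,25,0,0]' 50
```

```text
t: 17.18
ee_pos: [0.5935, 0.1324, 0.2771]
eef_rot: [[0.976, -0.219, -0.012], [-0.219, -0.976, -0.01], [-0.01, 0.013, -1.0]]
force: [-2.8, -6.5, 3.1]
opening: 0.0002
```

```bash
python3 - <<'E'
from h import *
s=bot.get_state();print(s['ee_pos'],s['opening'],s['force'],s['t'])
for n in ['scene','top']:
    p=get_image(n);P=cloud(p)
    cv2.imwrite(f'pics/{n}6.png',p['pixels'][:,:,::-1])
    y=np.array([.225,.974]);x=np.array([.974,-.225]);Q=P[...,:2]-[.602,.169];cy=Q@y;cx=Q@x
    m=(abs(cx)<.06)&(abs(cy)<.1)&(P[...,2]>.117)&(P[...,2]<.127)
    print('handle',m.sum(),cy[m].mean(),cy[m].min(),cy[m].max())
    for a in np.arange(-.06,.08,.02):
        m=(abs(cx-a)<.008)&(cy>.1)&(cy<.2)
        o=np.argsort(cy[m]);print(a,[(int(1000*c),int(1000*z)) for c,z in zip(cy[m][o][::12],P[...,2][m][o][::12])])
E
```

```text
[0.59345625 0.13239543 0.27714659] 0.0002475548037295124 [-2.84359973 -6.51822219  3.13146156] 17.1833
handle 228 -0.017419492668256698 -0.04270603757416141 -0.00871623281204684
-0.06 [(100, 94), (104, 96), (108, 92), (112, 93), (115, 24), (118, 23), (119, 21), (122, 93), (125, 26), (127, 96), (129, 24), (131, 24), (133, 19), (137, 94), (140, 97), (144, 95), (178, 99), (181, 97), (186, 100), (192, 102), (195, 103), (195, 63), (196, 66), (196, 62), (196, 79), (196, 36), (196, -2), (197, 10), (197, 77), (198, 8), (198, 32), (199, 103)]
-0.039999999999999994 [(100, 95), (104, 92), (109, 93), (113, 24), (116, 24), (117, 93), (119, 91), (121, 94), (124, 93), (127, 24), (129, 23), (131, 93), (134, 23), (136, 25), (139, 95), (144, 94), (146, 91), (181, 97), (185, 99), (192, 105), (194, 105), (195, 64), (196, 37), (196, 34), (196, 35), (196, 72), (196, 48), (197, 103), (197, 38), (197, 30), (198, 104), (199, 104)]
-0.01999999999999999 [(100, 95), (102, 5), (106, 7), (110, 92), (113, 94), (114, 93), (116, 100), (117, 15), (119, 20), (122, 96), (124, 6), (126, 91), (128, 4), (130, 94), (134, 9
[... 2874 characters left out ...]
(181, 100), (184, 4), (186, 101), (187, 3), (189, 103), (190, 40), (191, 11), (191, 50), (192, 45), (192, 23), (194, 105), (198, 102)]
0.020000000000000018 [(174, 97), (176, 101), (179, 101), (182, 102), (186, 103), (187, 3), (189, 4), (190, 4), (191, 36), (191, 42), (192, 35), (192, 7), (193, 103), (196, 107)]
0.04000000000000002 [(174, 94), (176, 102), (179, 100), (184, 99), (186, 96), (190, 103), (191, 46), (191, 34), (192, 28), (193, 45), (196, 102)]
0.060000000000000026 [(174, 95), (175, 103), (178, 101), (182, 101), (186, 106), (189, 104), (192, 48), (194, 105), (199, 103)]
0.08000000000000002 [(174, 97), (176, 100), (179, 103), (183, 99), (186, 99), (189, 105), (192, 104), (196, 104)]
```

View pics/scene6.png

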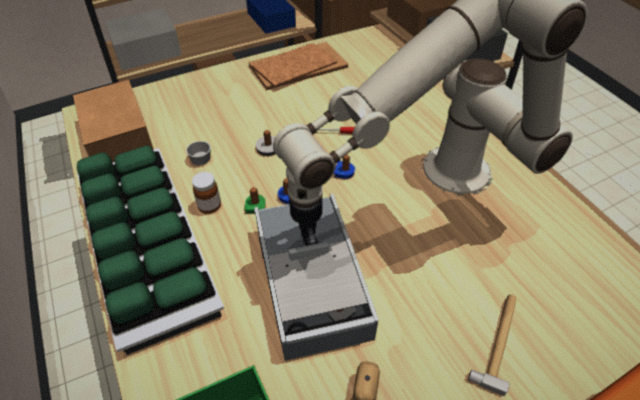

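The door is at about 146 mm (leading edge) and the rubber begins at about 174–177 mm, so 26–36 mm remain to the hard stop. I'll push 17 mm more and then go in small steps.

```bash
python3 -m pendant '[0,0.5,2,0,0, 0,1,4,0,0, 0,1.4,6,0,0, 0,1.9,8,0,0, 0,2.3,10,0,0, 0,2.8,12,0,0, 0,3.2,14,0,0, 0,3.5,15,0,0, 0,3.7,16,0,0, 0,3.9,17,0,0]' 50
```

```text
t: 18.12
ee_pos: [0.5973, 0.1485, 0.2771]
eef_rot: [[0.976, -0.219, -0.014], [-0.219, -0.976, -0.013], [-0.01, 0.015, -1.0]]
force: [-2.5, -6.0, 1.6]
opening: 0.0002
```

```bash
python3 -m pendant '[0,0.1,0.5,0,0, 0,0.2,1,0,0, 0,0.3,1.5,0,0, 0,0.5,2,0,0, 0,0.6,2.5,0,0, 0,0.7,3,0,0, 0,0.8,3.5,0,0, 0,0.9,4,0,0, 0,1,4.5,0,0, 0,1.2,5,0,0]' 50
```

```text
t: 18.95
ee_pos: [0.5984, 0.1528, 0.2772]
eef_rot: [[0.976, -0.219, -0.015], [-0.219, -0.976, -0.015], [-0.011, 0.017, -1.0]]
force: [-2.7, -5.6, 2.7]
opening: 0.0002
```

```bash
python3 -m pendant '[0,0.1,0.4,0,0, 0,0.2,0.8,0,0, 0,0.3,1.2,0,0, 0,0.4,1.6,0,0, 0,0.5,2,0,0, 0,0.6,2.4,0,0, 0,0.6,2.8,0,0, 0,0.7,3.2,0,0, 0,0.8,3.6,0,0, 0,0.9,4,0,0]' 50
```

```text
t: 19.78
ee_pos: [0.5992, 0.1563, 0.2772]
eef_rot: [[0.976, -0.219, -0.015], [-0.219, -0.976, -0.016], [-0.012, 0.019, -1.0]]
force: [-2.3, -6.4, 2.4]
opening: 0.0001
```

```bash
python3 -m pendant '[0,0.1,0.3,0,0, 0,0.1,0.6,0,0, 0,0.2,0.9,0,0, 0,0.3,1.2,0,0, 0,0.3,1.5,0,0, 0,0.4,1.8,0,0, 0,0.5,2.1,0,0, 0,0.5,2.4,0,0, 0,0.6,2.7,0,0, 0,0.7,3,0,0]' 50
```

```text
t: 20.62
ee_pos: [0.5999, 0.1589, 0.2772]
eef_rot: [[0.976, -0.219, -0.016], [-0.219, -0.976, -0.018], [-0.012, 0.021, -1.0]]
force: [-2.2, -4.8, 2.3]
opening: -0.0
```

```bash
python3 -m pendant '[0,0.1,0.3,0,0, 0,0.1,0.6,0,0, 0,0.2,0.9,0,0, 0,0.3,1.2,0,0, 0,0.3,1.5,0,0, 0,0.4,1.8,0,0, 0,0.5,2.1,0,0, 0,0.5,2.4,0,0, 0,0.6,2.7,0,0, 0,0.7,3,0,0]' 50
```

```text
t: 21.45
ee_pos: [0.6005, 0.1615, 0.2772]
eef_rot: [[0.976, -0.219, -0.017], [-0.219, -0.976, -0.019], [-0.012, 0.022, -1.0]]
force: [-2.5, -5.3, 1.7]
opening: -0.0002
```

```bash
python3 - <<'E'
from h import *
s=bot.get_state();print(s['ee_pos'],s['force'],s['t'])
p=get_image('scene');P=cloud(p)
y=np.array([.225,.974]);x=np.array([.974,-.225]);Q=P[...,:2]-[.602,.169];cy=Q@y;cx=Q@x
m=(abs(cx)<.06)&(abs(cy)<.1)&(P[...,2]>.117)&(P[...,2]<.127)
print('handle',m.sum(),np.median(cy[m]))
cv2.imwrite('pics/s7.png',p['pixels'][230:350,240:400,::-1].repeat(4,0).repeat(4,1))
E
```

```text
[0.60054559 0.16148277 0.27722674] [-2.54311224 -5.25691828  1.69264842] 21.45
handle 226 0.012217993201949943
```

View pics/s7.png

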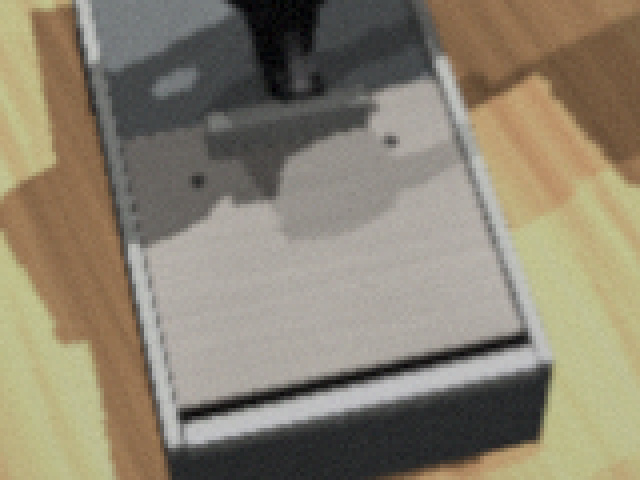

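A thin black strip (rubber plus any gap) remains at px (355,378), and the force is still only sliding friction (about 6 N). I'll continue in small steps.

```bash
python3 -m pendant '[0,0.1,0.3,0,0, 0,0.1,0.6,0,0, 0,0.2,0.9,0,0, 0,0.3,1.2,0,0, 0,0.3,1.5,0,0, 0,0.4,1.8,0,0, 0,0.5,2.1,0,0, 0,0.5,2.4,0,0, 0,0.6,2.7,0,0, 0,0.7,3,0,0]' 50
```

```text
t: 22.33
ee_pos: [0.6012, 0.1641, 0.2772]
eef_rot: [[0.976, -0.219, -0.017], [-0.219, -0.976, -0.02], [-0.012, 0.023, -1.0]]
force: [-2.4, -6.1, 2.1]
opening: -0.0
```

```bash
python3 -m pendant '[0,0.1,0.3,0,0, 0,0.1,0.6,0,0, 0,0.2,0.9,0,0, 0,0.3,1.2,0,0, 0,0.3,1.5,0,0, 0,0.4,1.7,0,0, 0,0.4,1.9,0,0, 0,0.5,2.1,0,0, 0,0.5,2.3,0,0, 0,0.6,2.5,0,0]' 50
```

```text
t: 23.17
ee_pos: [0.6017, 0.1659, 0.2772]
eef_rot: [[0.976, -0.219, -0.018], [-0.219, -0.975, -0.022], [-0.013, 0.025, -1.0]]
force: [-3.4, -7.6, 3.0]
opening: 0.0001
```

The force is rising (8.3 N), so the seal is in contact.

```bash
python3 -m pendant '[0,0.1,0.3,0,0, 0,0.1,0.6,0,0, 0,0.2,0.9,0,0, 0,0.3,1.2,0,0, 0,0.3,1.4,0,0, 0,0.4,1.6,0,0, 0,0.4,1.8,0,0, 0,0.5,2,0,0, 0,0.5,2.2,0,0, 0,0.5,2.2,0,0]' 50
```

```text
t: 24.0
ee_pos: [0.6021, 0.1673, 0.2772]
eef_rot: [[0.976, -0.219, -0.019], [-0.219, -0.975, -0.024], [-0.014, 0.028, -1.0]]
force: [-3.4, -8.4, 3.5]
opening: 0.0
```

```bash
python3 -m pendant '[0,0.1,0.3,0,0, 0,0.1,0.6,0,0, 0,0.2,0.9,0,0, 0,0.3,1.2,0,0, 0,0.3,1.4,0,0, 0,0.4,1.6,0,0, 0,0.4,1.8,0,0, 0,0.5,2,0,0, 0,0.5,2.0,0,0, 0,0.5,2.0,0,0]' 50
```

```text
t: 24.83
ee_pos: [0.6025, 0.1685, 0.2773]
eef_rot: [[0.976, -0.219, -0.021], [-0.219, -0.975, -0.027], [-0.014, 0.031, -0.999]]
force: [-3.7, -8.2, 4.5]
opening: -0.0001
```

```bash
python3 -m pendant '[0,0.1,0.3,0,0, 0,0.1,0.6,0,0, 0,0.2,0.9,0,0, 0,0.3,1.2,0,0, 0,0.3,1.4,0,0, 0,0.4,1.6,0,0, 0,0.4,1.8,0,0, 0,0.5,2,0,0, 0,0.5,2.2,0,0, 0,0.5,2.2,0,0]' 50
```

```text
t: 25.67
ee_pos: [0.6029, 0.1697, 0.2773]
eef_rot: [[0.976, -0.218, -0.022], [-0.219, -0.975, -0.029], [-0.015, 0.034, -0.999]]
force: [-3.4, -9.4, 4.8]
opening: -0.0002
```

```bash
python3 -m pendant '[0,0.1,0.3,0,0, 0,0.1,0.6,0,0, 0,0.2,0.9,0,0, 0,0.3,1.2,0,0, 0,0.3,1.4,0,0, 0,0.4,1.6,0,0, 0,0.4,1.8,0,0, 0,0.5,2,0,0, 0,0.5,2.0,0,0, 0,0.5,2.0,0,0]' 50
```

```text
t: 26.5
ee_pos: [0.6032, 0.1704, 0.2773]
eef_rot: [[0.976, -0.218, -0.024], [-0.219, -0.975, -0.033], [-0.016, 0.038, -0.999]]
force: [-4.8, -10.9, 3.9]
opening: 0.0002
```

```bash
python3 -m pendant '[0,0.1,0.3,0,0, 0,0.1,0.6,0,0, 0,0.2,0.9,0,0, 0,0.3,1.2,0,0, 0,0.3,1.4,0,0, 0,0.4,1.6,0,0, 0,0.4,1.8,0,0, 0,0.5,2,0,0, 0,0.5,2.2,0,0, 0,0.5,2.2,0,0]' 50
```

```text
t: 27.33
ee_pos: [0.6035, 0.1711, 0.2773]
eef_rot: [[0.976, -0.218, -0.026], [-0.219, -0.975, -0.038], [-0.017, 0.042, -0.999]]
force: [-4.2, -13.0, 4.5]
opening: 0.0002
```

```bash
python3 -m pendant '[0,0.1,0.3,0,0, 0,0.1,0.6,0,0, 0,0.2,0.9,0,0, 0,0.3,1.2,0,0, 0,0.3,1.5,0,0, 0,0.4,1.8,0,0, 0,0.5,2.1,0,0, 0,0.5,2.4,0,0, 0,0.6,2.6,0,0, 0,0.6,2.6,0,0]' 50
```

```text
t: 28.17
ee_pos: [0.604, 0.1719, 0.2773]
eef_rot: [[0.976, -0.218, -0.028], [-0.219, -0.975, -0.043], [-0.018, 0.048, -0.999]]
force: [-6.2, -14.6, 4.9]
opening: -0.0
```

```bash
python3 - <<'E'
from h import *
s=bot.get_state();print(s['ee_pos'],s['force'],s['t'],s['ee_pos']+.173*np.array(s['eef_rot'])[:,2])
p=get_image('scene');P=cloud(p)
y=np.array([.225,.974]);x=np.array([.974,-.225]);Q=P[...,:2]-[.602,.169];cy=Q@y;cx=Q@x
m=(abs(cx)<.06)&(abs(cy)<.1)&(P[...,2]>.117)&(P[...,2]<.127)
print('handle',m.sum(),np.median(cy[m]))
cv2.imwrite('pics/s8.png',p['pixels'][230:350,240:400,::-1].repeat(4,0).repeat(4,1))
E
```

```text
[0.60397187 0.17188925 0.2773296 ] [ -6.23460722 -14.56059254   4.9015251 ] 28.1667 [0.59904894 0.16450375 0.10455744]
handle 219 0.019915029961581815
```

View pics/s8.png

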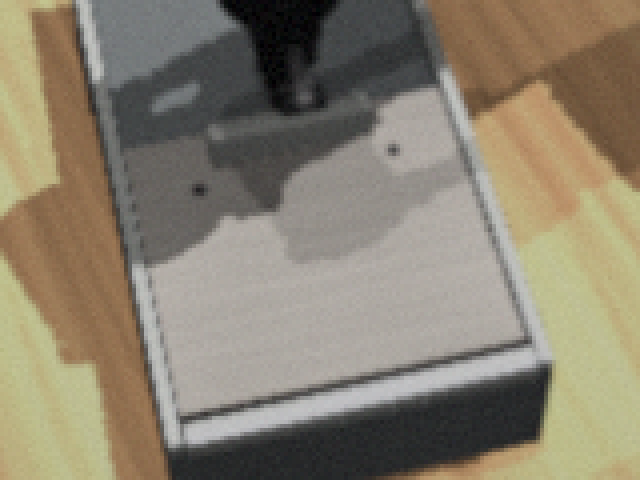

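The tip has stayed at y = 0.1645 through three pushes while the force rose 12→13.7→15.8 N, and the black strip has thinned to a line, so the door is at the hard stop. I'll back off.

```bash
python3 -m pendant '[0,-0.2,-1,0,0, 0,-0.7,-3,0,0, 0,-1.5,-6,0,0, 0,-3,-13,0,0, 0,-5,-22,0,0, 0,-7,-30,2,0, 0,-8,-35,10,0, 0,-8,-35,25,0, 0,-8,-35,45,0, 0,-8,-35,65,0]' 50
```

```text
t: 29.05
ee_pos: [0.5957, 0.1363, 0.3434]
eef_rot: [[0.975, -0.219, -0.029], [-0.22, -0.975, -0.042], [-0.019, 0.048, -0.999]]
force: [-0.2, -0.2, -0.2]
opening: -0.0004
```

```bash
python3 -m pendant '[0,-3,-15,25,0, 0,-6,-40,50,0, 0,-10,-70,70,0, 0,-15,-105,80,0, 0,-20,-140,80,0, 0,-25,-175,80,0, 0,-30,-205,80,0, 0,-30,-220,80,0, 0,-30,-220,80,0, 0,-30,-220,80,0]' 50
```

```text
t: 29.88
ee_pos: [0.5655, -0.0845, 0.424]
eef_rot: [[0.975, -0.221, -0.028], [-0.222, -0.974, -0.042], [-0.018, 0.047, -0.999]]
force: [0.4, 0.7, -0.4]
opening: -0.0001
```

```bash
python3 - <<'E'
from h import *
s=bot.get_state();print(s['ee_pos'],s['force'],s['t'],np.abs(s['joint_velocities']).max())
for n in ['scene','top']:
    p=get_image(n);P=cloud(p)
    y=np.array([.225,.974]);x=np.array([.974,-.225]);Q=P[...,:2]-[.602,.169];cy=Q@y;cx=Q@x
    m=(abs(cx)<.06)&(abs(cy)<.1)&(P[...,2]>.117)&(P[...,2]<.127)
    print(n,'handle',m.sum(),np.median(cy[m]))
    px=p['pixels']
    g=px.max(-1)
    for a in (-.06,0,.06):
        m=(abs(cx-a)<.02)&(cy>.165)&(cy<.2)&(P[...,2]>.08)&(g<45)
        print(a,'dark',m.sum(),cy[m].min() if m.any() else 0,cy[m].max() if m.any() else 0)
    for nm,c in [('strap',(.436,-.237)),('round',(.499,-.368))]:
        d=np.hypot(P[...,0]-c[0],P[...,1]-c[1]);m=(d<.035)&(P[...,2]>.064)&(P[...,2]<.085)
        print(nm,m.sum(),np.median(P[m],0) if m.any() else 0)
    if n=='scene':cv2.imwrite('pics/s9.png',px[120:350,200:420,::-1].repeat(2,0).repeat(3,1)[:600])
E
```

```text
[ 0.56545053 -0.08454548  0.4240216 ] [ 0.42634636  0.74542031 -0.38952121] 29.8833 2.16648474130884
scene handle 234 0.018392573184943882
-0.06 dark 0 0 0
0 dark 0 0 0
0.06 dark 2 0.1978579108843672 0.19793619212535304
strap 31 [ 0.43894775 -0.23294325  0.07071773]
round 35 [ 0.50340989 -0.36187943  0.06841287]
top handle 305 0.015061394011388748
-0.06 dark 62 0.17915419968068208 0.18688263741997854
0 dark 62 0.17907870568869833 0.18765662412085343
0.06 dark 61 0.1789348008776239 0.18692062531717746
strap 80 [ 0.43562027 -0.23726512  0.07010591]
round 80 [ 0.49840739 -0.36493601  0.07019602]
```

View pics/s9.png

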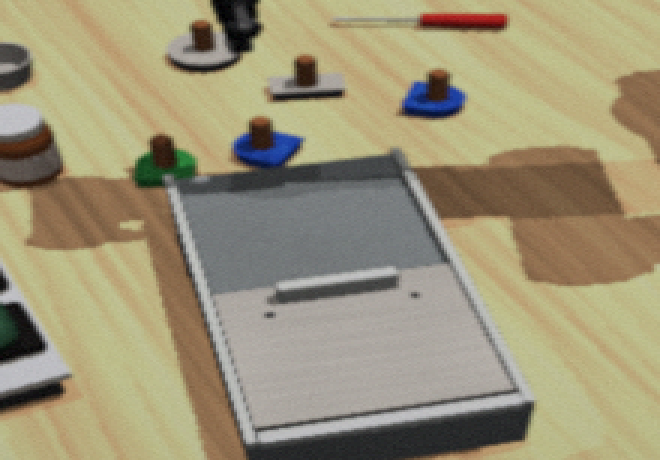

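The door looks shut and the arm is clear. I'll compare the door's marks before and after letting go to be sure it didn't spring back.

```bash
python3 - <<'E'
from h import *
p=get_image('scene');im=p['pixels'][230:350,240:400,::-1]
old=cv2.imread('pics/s8.png')[::4,::4]
for name,(r0,r1,c0,c1) in {'holeL':(40,55,42,58),'holeR':(30,45,90,105),'edge':(85,108,60,130),'front':(100,119,60,130)}.items():
    a=old[r0:r1,c0:c1].mean(-1).astype(np.float32);b=im[r0:r1,c0:c1].mean(-1).astype(np.float32)
    # sub-pixel shift
    print(name,cv2.phaseCorrelate(a,b,cv2.createHanningWindow(a.shape[::-1],cv2.CV_32F)))
t=get_image('top')['pixels'][:,:,::-1]
cv2.imwrite('pics/c9.png',np.vstack([cv2.resize(im,(640,480),interpolation=cv2.INTER_NEAREST)]))
cv2.imwrite('pics/t9.png',cv2.resize(t[70:210,130:330],(800,560),interpolation=cv2.INTER_NEAREST))
E
```

```text
holeL ((-0.1472765728215748, 0.5967873036261269), 0.9453882098197937)
holeR ((0.24772923209635955, 0.5766087457527158), 0.8940290824572246)
edge ((0.20405557946963881, -0.17573909395453313), 0.979112051151417)
front ((-0.17890136700124515, 0.027407187840127634), 0.9990953167279562)
```

View pics/t9.png

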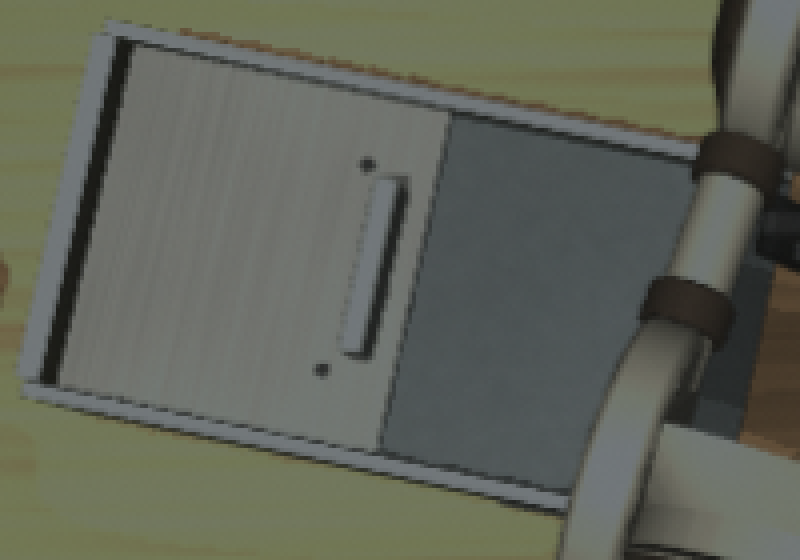

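View pics/c9.png

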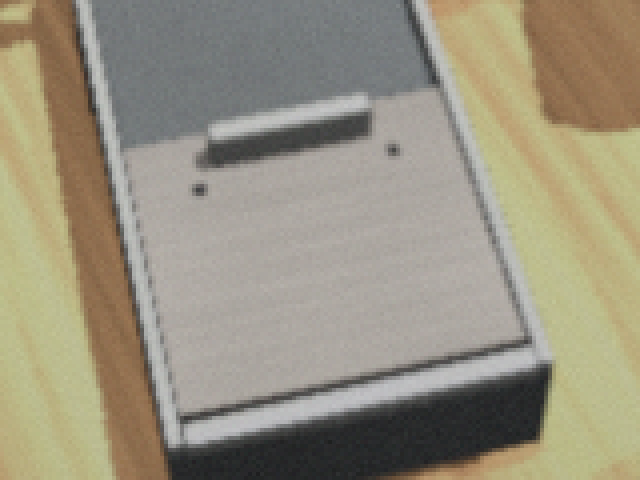

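```bash
python3 -c "
from station import bot
print(bot.close_job(), bot.get_state()['t'])"
```

```text
the job is handed in; nothing more can be done
the job is handed in; nothing more can be done
```

The heel die is in the case, the door is shut against its frame, and I handed the job in at about 30 s of the 61 s allowed.

**Die:** I gripped the grey heel die by its post and lowered it until it touched the well floor, then let go. It stood upright on the free -x side, with its post top at 75.5 mm against the 77 mm expected. The shut door then hid it, so I couldn't check it again.

**Door:** I pushed the handle with closed fingers in small steps. The force was about 6 N while sliding and 8–10 N on the seal. It then rose to 15.8 N over three pushes while the fingertip stayed put, which means the hard stop. The highest wrist force I read was about 16.5 N, against the 30 N limit, but readings came only at the end of each move.

**Last checks:**
- **Seal:** The squeeze can't be measured directly. From the force and fingertip travel I estimate it at nearly the full 5 mm.
- **Door after release:** The door's marks showed no move back from the frame.
- **Disagreement:** The two cameras put the handle at case y 18.4 and 15.1 mm. Both are within the expected range, but they differ by 3 mm.
- **Top view:** It still shows a dark band about 8 mm wide at the frame. I took this to be the rubber plus the side of the frame bar.
- **Other dies:** The round and oblong dies are within about 2 mm of where they started, which is the noise of the measurement.
- **Arm:** It was clear of everything when I handed in.

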